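Slide the vial tray through the code reader

ROBOT

A 6-joint arm with a two-finger parallel gripper is mounted at the origin on the work surface. World frame = base frame: x ahead of the robot, y to its left, z up, the work surface at z = 0. Lengths are in mm, angles in rad, forces in N, time in s.
With the tool pointing down it reaches from about 275 to 750 mm from the base axis. Payload 10.2 kg.
Tool frame: the origin (TCP) lies where the fingers leave the gripper's body, on its centre line; the fingertips stand 73 mm ahead of it and the grasp point (between the pads) lies 54 mm ahead of it; z points along the fingers, y is the line along which they close (so a half turn about z gives the same grasp; the last joint's range is limited). The gripper opens to 85 mm and grips with 20 to 120 N. Pads are 22 mm wide; open, the fingers measure 114 mm over their backs; the gripper's body (76 mm by 85 mm) begins 54 mm behind the grasp point. The pads swing forward as they close: fully open they stand 13 mm farther back than shut.
Start: joints at [-1.517, 0.313, 1.498, -0, 1.331, -0.223], TCP at [143.458, -505.026, 303.894] pointing down, gripper open.
Joint ranges: [-2.94, 2.94], [-0.97, 2.17], [0.19, 2.56], [-1.23, 4.37], [0.02, 3.11], [-2.88, 2.88]. Speed limits (rad/s): [2.39, 2.39, 3.01, 3.14, 3.14, 3.14].

INTERFACE

Orientations are given as a unit quaternion [w, x, y, z].
In Python, from rig import ctrl gives the robot as it stands.
- The arm moves only by the shell command python3 -m creep 'ROWS' [OPENING] [FORCE]. ROWS is JSON, a list that holds one entry, the list of rows, each a list of 6 numbers: the shift along the world's x, y, z in units of 25 mm (1.0 is 25 mm), then the turn, a rotation vector about the world's x, y, z in units of 5 degrees (1.0 is 5 degrees). In form: [[[x, y, z, ax, ay, az], ...]]. A call has 1 to 20 rows; each row is the pose to reach, as a shift and turn from the pose commanded when the call began; what a row does not reach only later rows make up. A row lasts 1/12 s, in which the tool goes at most 41.7 mm and 7.16 degrees, less where a joint would pass 70% of its speed; a pose out of reach is approached as far as the arm can. A call with a gripper value outside its range is refused whole. OPENING is the finger opening in mm, from 0 to 85.4, set as the call begins (- or left out, the last holds). The fingers move at their own pace and stop on an object; FORCE is the grip in N (left out, the last holds). Time passes only in rows, so rows that repeat a pose let the fingers close. It gives the time, the measured TCP pose, the force, the opening and the grip force at its end, in the units of the state.
- ctrl.sense(): the state, without advancing time (a new reading comes with each control period).
- ctrl.capture(name): name is "side" or "top" or "wrist"; returns a dict with "image" (384x512x3 uint8, red, green, blue), "fx", "fy", "cx", "cy" (pixels), "R" (3x3) and "t" (3): a world point X has camera coordinates R X + t. Camera axes: x right, y down, z forward; pixel columns grow to the right and rows downward; lengths in mm; the calibration is good to about 2 mm. A picture is of the moment at which its call begins. There is no depth.
- ctrl.finish_job(): hands the job in; it is judged then, once.
The state is a dict: "time_s": time; "joints": joint angles; "dq": joint speeds; "tau": joint torques, N m; "eef_pos": TCP position; "ee_rot": TCP orientation; "force": force on the tool from outside, world axes, zero at the start; "wrist_torque": the same for the moment, N m; "grip_width": opening from 0.0 (shut) to 1.0 (fully open); "grip_force": force on a finger pad.
Only numpy, scipy, OpenCV 4.12 (cv2) and the standard library are available. Lean on these libraries where they do the work, as an engineer would, in place of code of your own. Each camera call takes 0.05 s, during which the arm holds its last target. There are 200 camera calls.

TASK

Slide the white tray of purple-capped vials along the bench, narrow end first, through the gap between the two grey pillars of the code reader, and on until that end rests flush against the aluminium stop bar behind them. Only push it with the fingers: keep it flat on the bench, never grip, lift or tip it, and leave the loose vials and everything else where they stand. Finish with the hand clear of everything.

Things in the scene. Friction and masses are not known exactly. Their poses are not given: they have to be found in the camera images.
- tray: white tray packed with 20 purple-capped vials (acts as one solid block); 80 mm along its x, 100 mm along its y, 40 mm tall, upright walls, about 0.3 kg, loose; origin at the centre of its underside. Its narrow ends are at y = +50 and -50 mm. It starts before the gap (gate's -y side), 40 to 80 mm off the lane's centre line to the gate's -x side, askew by up to 20 degrees
- gate: code reader fixed to the bench: two grey pillars; origin on the bench midway between them. The way through runs along its +y; its +x points across, away from the robot. Each pillar spans 43.5 to 93.5 mm to either side in x, -20 to +20 mm in y, 45 mm tall, edges rounded by 6 mm: the gap is 87 mm wide, open above. The thin grey film on the bench is no step
- stop (a point): middle of the stop bar's face, at bench level, 145 mm behind the gate's origin along its +y; the aluminium bar is 100 mm across (along the gate's x), 22 mm tall, fixed and square to the way through. The tray is home with its end flat on this face, its origin then at x = 0, y = +95 mm in the gate's frame
- vial_a: single loose glass vial with purple cap, 24 mm diameter, 45 mm tall, standing upright (on the gate's +x side, beside where the tray ends up); bystander, leave alone; origin at the centre of its underside
- vial_b: single loose glass vial with purple cap, 24 mm diameter, 45 mm tall, standing upright (on the gate's -x side, beside where the tray ends up); bystander, leave alone; origin at the centre of its underside
- vial_c: single loose glass vial with purple cap, 24 mm diameter, 45 mm tall, standing upright (on the gate's +x side, just before the pillar); bystander, leave alone; origin at the centre of its underside
- tweezers: orange plastic tweezers lying along their y, 18 x 140 x 10 mm; beyond the lane on the gate's +x side; bystander; origin at the centre of the underside
- rack: orange vial rack, 90 x 150 x 32 mm with four vials up to 49 mm high; to the left of the stop bar; bystander; origin at the centre of its underside
- marker: white and blue marker pen lying along its y, 15 x 115 x 13 mm; bystander; origin at the underside, 50 mm from its white end
- spray: white closed bottle with blue cap, 60 mm diameter, 140 mm tall, standing beyond the stop bar, to the left; bystander; origin at the centre of its underside
Mind the look-alikes: they are no part of the job. There is more than one size of the tray; the one meant has the size given above.

How it is judged (in metres and radians):
On the way:
1. the tray is between the two pillars, flat on the bench (y of tray in the frame of gate between -0.035 and 0.05 m and x of tray in the frame of gate between -0.012 and 0.012 m and height (world z) of tray below 0.006 m), for 0.05 s.
At the end, for the whole second after the job is handed in: The tray is beyond the pillars, flat on the bench and at rest, its leading end within about 5 mm of the stop bar, within 12 mm of the middle and square to the bar within 5 degrees (y of tray in the frame of gate between 0.09 and 0.098 m and x of tray in the frame of gate between -0.012 and 0.012 m and angle between the y axis of tray and the y axis of gate, either way round below 0.09 rad and height (world z) of tray below 0.005 m and angle between tray's own z axis and vertical below 0.05 rad and linear speed of tray below 0.01 m/s and angular speed of tray below 0.1 rad/s); the robot touches nothing.
It fails at once if the tray is lifted off the bench by more than 8 mm (height (world z) of tray above 0.008 m).
It fails at once if the tray is tipped by more than about 8 degrees (angle between tray's own z axis and vertical above 0.14 rad).
It fails at once if one of the loose vials is moved by more than 15 mm (distance of any of vial_a, vial_b, vial_c from where it was at the start of the episode above 0.015 m).
It fails at once if the tweezers, orange rack, marker pen or white bottle is moved by more than 15 mm (distance of any of tweezers, rack, marker, spray from where it was at the start of the episode above 0.015 m).
It also fails if it takes over 64 s, if anything falls off the work surface, if the arm or the gripper's body presses on something with over 40 N, if the wrist force passes 120 N, or if a joint passes its speed limit or range.

## Working session

There is one attempt and no reset: what is moved stays moved. The work goes in short steps, Python scripts to look and compute and a shell command to move; the robot and the scene stay as the last step left them, time stands still between calls to the robot, and variables do not carry over. Pictures are saved under pics/ and viewed, at most 10 in all, crops included, and the job is handed in when it is done.

```bash
mkdir -p pics
cat > h.py <<'E'
import numpy as np, cv2
from rig import ctrl
def cap(n,f=None):
    c=ctrl.capture(n)
    if f: cv2.imwrite('pics/'+f,cv2.cvtColor(c['image'],cv2.COLOR_RGB2BGR))
    return c
def P(c,X):
    p=np.array(c['R'])@np.array(X,float)+np.array(c['t']).ravel()
    return c['fx']*p[0]/p[2]+c['cx'],c['fy']*p[1]/p[2]+c['cy']
def W(c,u,v,z):
    R=np.array(c['R']);t=np.array(c['t']).ravel()
    o=-R.T@t; d=R.T@np.array([(u-c['cx'])/c['fx'],(v-c['cy'])/c['fy'],1])
    return o+d*(z-o[2])/d[2]
E
python3 - <<'E'
from h import *
a=cap('top','top0.png');b=cap('side','side0.png')
i=cv2.imread('pics/top0.png');cv2.imwrite('pics/top0b.png',cv2.resize(i,(800,600),interpolation=cv2.INTER_CUBIC))
print(a['fx'],a['R'],a['t']); s=ctrl.sense();print(s['eef_pos'],s['ee_rot'],s['force'])
E
```

```text
374.8409870219571 [[-0.01408256 -0.99948672 -0.02877472]
 [-0.99182192  0.01761379 -0.12640819]
 [ 0.12685014  0.02675924 -0.99156088]] [103.25446063 527.72916779 866.70648015]
[ 143.45715077 -504.86228744  303.4021507 ] [-5.83546099e-04  9.90435043e-01  1.37978556e-01  5.12157138e-05] [ 0.7933435  -0.811222   -0.86419998]
```

View pics/top0b.png

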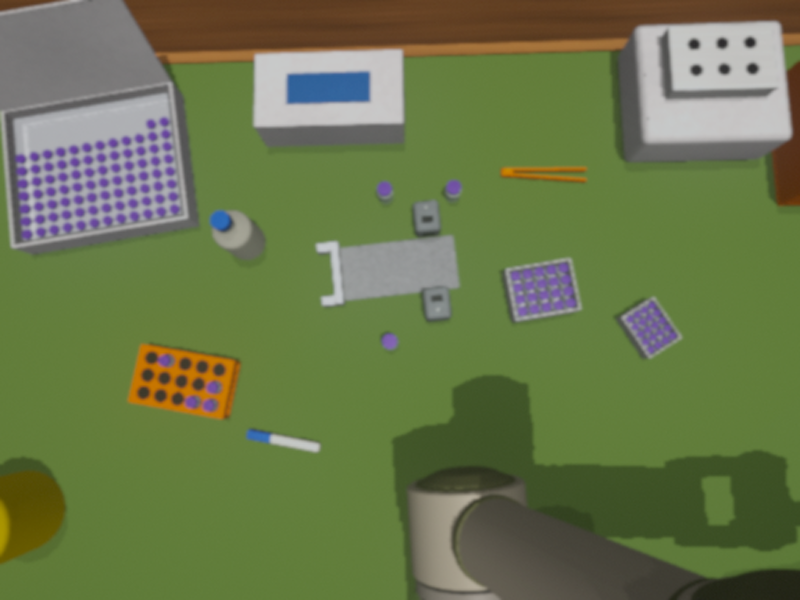

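View pics/side0.png

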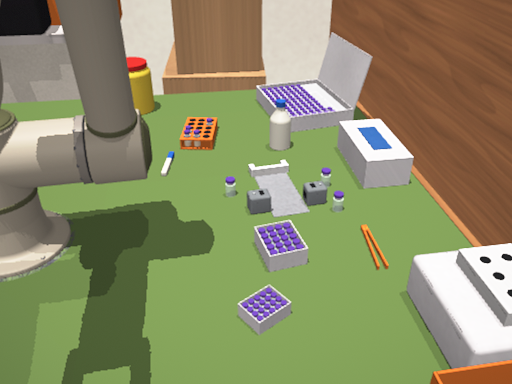

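The scaled top view shows three white trays with purple caps: a 5x4 one at (542,290), a smaller one at (650,327) and a big lidded box at (95,165). The one at (542,290) is next to the gate and has 20 caps. The pillars are at (427,217) and (436,303), and the stop bar is at (333,272). I'll check this choice in a close crop.

Run:
```python
from h import *
i=cv2.imread('pics/top0.png')[100:240,195:395];cv2.imwrite('pics/c1.png',cv2.resize(i,(800,560),interpolation=cv2.INTER_CUBIC))
```

```text
(no output)
```

View pics/c1.png

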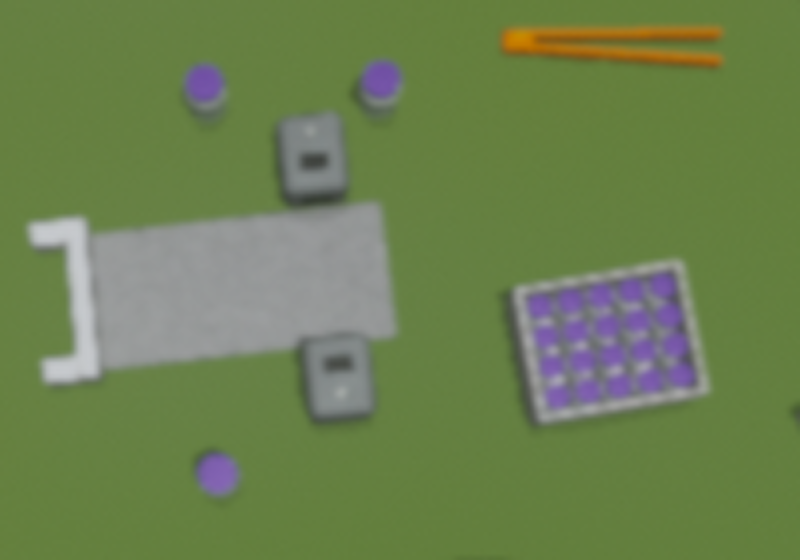

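The crop shows the 5x4 tray with top corners near (513,288), (682,260), (710,392) and (540,425). It also shows both pillar tops and the bar face running from (86,217) to (100,378). I'll turn these into world positions and check the sizes.

```bash
cat > m.py <<'E'
from h import *
c=cap('top')
np.set_printoptions(precision=1,suppress=True)
def w(x,y,z): return W(c,195+(x+.5)/4-.5,100+(y+.5)/4-.5,z)[:2]
E
python3 - <<'E'
from m import *
T=[w(*p,40) for p in [(513,288),(682,260),(710,392),(540,425)]]
print('tray',np.mean(T,0),[np.linalg.norm(T[i]-T[i-1]) for i in range(4)],np.array(T))
d=(T[0]+T[3]-T[1]-T[2]); print('ang',np.degrees(np.arctan2(-d[0],d[1])))
p1=np.mean([w(*p,45) for p in [(277,119),(340,112),(347,192),(285,200)]],0)
p2=np.mean([w(*p,45) for p in [(303,340),(367,334),(374,412),(310,420)]],0)
b=[w(86,217,22),w(100,378,22)]
f=[w(379,203,0),w(396,334,0),w(95,235,0),w(108,368,0)]
print('pillars',p1,p2,np.linalg.norm(p1-p2),(p1+p2)/2, 'bar',b,np.mean(b,0),np.linalg.norm(b[0]-b[1]),'film',f)
for n,q in [('gate x',p1-p2),('bar',b[0]-b[1])]: print(n,np.degrees(np.arctan2(q[1],q[0])))
q=f[2]+f[3]-f[0]-f[1];print('film',np.degrees(np.arctan2(-q[0],q[1])))
for n,p in dict(a=(205,83),c=(382,79),b=(218,474)).items(): print(n,w(*p,45))
E
```

```text
tray [ 545.6 -123.7] [np.float64(83.65913422571818), np.float64(102.4365926950607), np.float64(80.76137277573036), np.float64(102.41570791505815)] [[ 578.7  -66.7]
 [ 593.8 -168. ]
 [ 514.  -180.4]
 [ 496.1  -79.6]]
ang 9.264062062113513
pillars [661.5  52. ] [526.6  39.1] 135.53583282324425 [594.   45.5] bar [array([631.9, 192.5]), array([531. , 183.9])] [581.5 188.2] 101.19738708535466 film [array([642.3,   9.4]), array([558.3,   1. ]), array([625.4, 189.7]), array([540.1, 181.6])]
gate x 5.463298826099997
bar 4.834601812104874
film 5.565667424394079
a [708.4 116.5]
c [708.4   8.6]
b [469.8 111.3]
```

Everything agrees: the pillar spacing is 136 (137 expected), the bar is 101 wide and the tray is 81x102. The gate origin is at about (594,45.5) with its y axis at 95.3°. The tray sits at gate (-64,-164) and is turned about +4° from it. Plan: open the fingers partly and shift the tray sideways with both of them flat on its long side, then push its end.

```bash
python3 -m creep '[[[4,4,-1,0,0,-0.5],[8,8,-2,0,0,-1],[12,12,-4,0,0,-2],[13,15,-5,0,0,-2.1],[13,15,-5,0,0,-2.1],[13,15,-5,0,0,-2.1],[13,15,-5,0,0,-2.1],[13,15,-5,0,0,-2.1],[13,15,-5,0,0,-2.1],[13,15,-5,0,0,-2.1],[13,15,-5,0,0,-2.1],[13,15,-5,0,0,-2.1],[13,15,-5,0,0,-2.1],[13,15,-5,0,0,-2.1],[13,15,-5,0,0,-2.1],[13,15,-5,0,0,-2.1],[13,15,-5,0,0,-2.1],[13,15,-5,0,0,-2.1]]]' 48
```

```text
time_s: 1.65
eef_pos: [468.1, -131.0, 179.2]
ee_rot: [0.0, 0.999, 0.046, 0.0]
force: [-0.1, 0.5, -0.0]
grip_width: 0.561
grip_force: 0.0
```

```bash
python3 -m creep '[[[0,0,-1,0,0,0],[0,0,-2,0,0,0],[0,0,-3,0,0,0],[0,0,-3.5,0,0,0],[0,0,-3.8,0,0,0],[0,0,-3.9,0,0,0],[0,0,-3.9,0,0,0]]]'
python3 - <<'E'
from h import *
cap('side','s1.png')
i=cv2.imread('pics/s1.png')[150:330,180:420];cv2.imwrite('pics/s1c.png',cv2.resize(i,(800,600),interpolation=cv2.INTER_CUBIC))
E
```

```text
time_s: 2.23
eef_pos: [468.5, -130.4, 81.6]
ee_rot: [0.0, 0.999, 0.046, 0.0]
force: [1.1, 0.3, 0.5]
grip_width: 0.564
grip_force: 0.0
```

View pics/s1c.png

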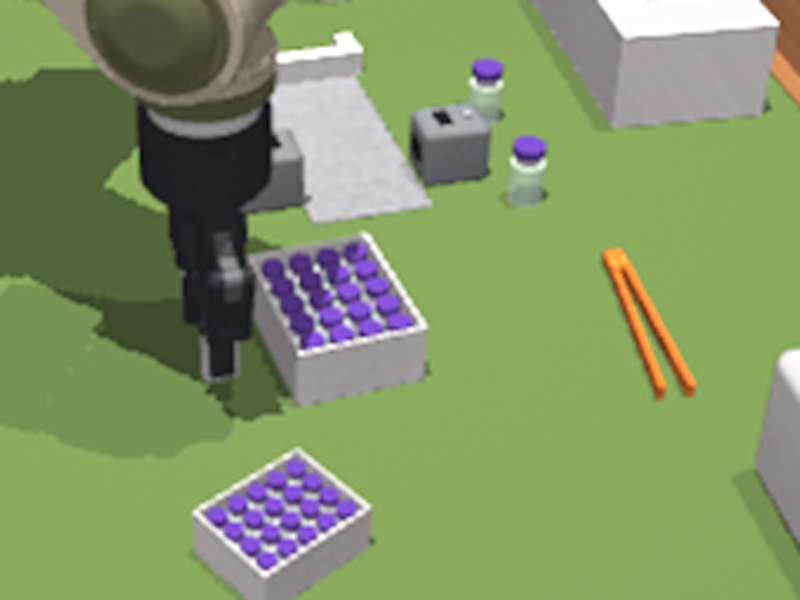

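The fingers stand low on the bench, with their tips near (220,370) in the crop, just off the tray's -x side. Next is the sideways push along gate +x.

```bash
python3 -m creep '[[[0.3,0.03,0,0,0,0],[0.6,0.06,0,0,0,0],[0.8,0.08,0,0,0,0],[0.95,0.09,0,0,0,0],[1.1,0.1,0,0,0,0],[1.25,0.12,0,0,0,0],[1.4,0.13,0,0,0,0],[1.55,0.15,0,0,0,0],[1.7,0.16,0,0,0,0],[1.85,0.17,0,0,0,0],[2.0,0.19,0,0,0,0],[2.15,0.2,0,0,0,0],[2.3,0.22,0,0,0,0],[2.45,0.23,0,0,0,0],[2.6,0.25,0,0,0,0],[2.75,0.26,0,0,0,0],[2.9,0.27,0,0,0,0],[3.05,0.28,0,0,0,0],[3.15,0.29,0,0,0,0],[3.15,0.29,0,0,0,0]]]'
cat > tray.py <<'E'
# tray/gate from side cam: fit tray pose by its purple/white mask edges in the top & side view
from h import *
from scipy.optimize import minimize
import sys
G=np.array([594.,45.5]);th=np.radians(5.3)
gx=np.array([np.cos(th),np.sin(th)]);gy=np.array([-gx[1],gx[0]])
def mask(c):
    h=cv2.cvtColor(c['image'],cv2.COLOR_RGB2HSV)
    return ((h[...,0]>120)&(h[...,0]<150)&(h[...,1]>100)&(h[...,2]>30)).astype(np.uint8)
E
python3 - <<'E'
from tray import *
c=cap('top','t2.png');s=cap('side','s2.png')
i=cv2.imread('pics/t2.png')[100:240,195:395];j=cv2.imread('pics/s2.png')[150:300,200:400]
cv2.imwrite('pics/c2.png',np.vstack([cv2.resize(i,(428,300),interpolation=cv2.INTER_CUBIC),cv2.resize(j,(428,300),interpolation=cv2.INTER_CUBIC)]))
E
```

```text
time_s: 3.95
eef_pos: [547.8, -122.8, 81.5]
ee_rot: [0.0, 0.999, 0.047, 0.0]
force: [-0.1, -0.3, 0.5]
grip_width: 0.564
grip_force: 0.0
```

View pics/c2.png

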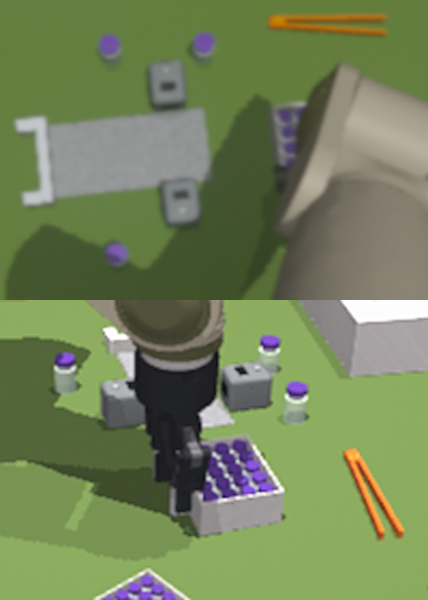

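The side view (lower half) shows the fingers still on the tray's side, and the arm hides the tray in the top view. I'll back off and measure the tray.

```bash
python3 -m creep '[[[-0.3,-0.03,0,0,0,0],[-1,-0.1,0,0,0,0],[-2,-0.2,0,0,0,0],[-3,-0.3,0,0,0,0],[-4,-0.3,0,0,0,0],[-5,-0.4,1,0,0,0],[-5.5,-0.5,2,0,0,0],[-5.5,-0.5,2,0,0,0]]]'
python3 - <<'E'
from tray import *
c=cap('top','t3.png');s=cap('side','s3.png')
i=cv2.imread('pics/t3.png')[140:200,295:395];j=cv2.imread('pics/s3.png')[210:270,250:350]
cv2.imwrite('pics/c3.png',np.vstack([cv2.resize(k,(500,300),interpolation=cv2.INTER_CUBIC) for k in (i,j)]))
E
```

```text
time_s: 4.72
eef_pos: [408.6, -136.0, 134.6]
ee_rot: [0.001, 0.999, 0.046, 0.002]
force: [1.5, -0.4, 1.0]
grip_width: 0.563
grip_force: 0.0
```

View pics/c3.png

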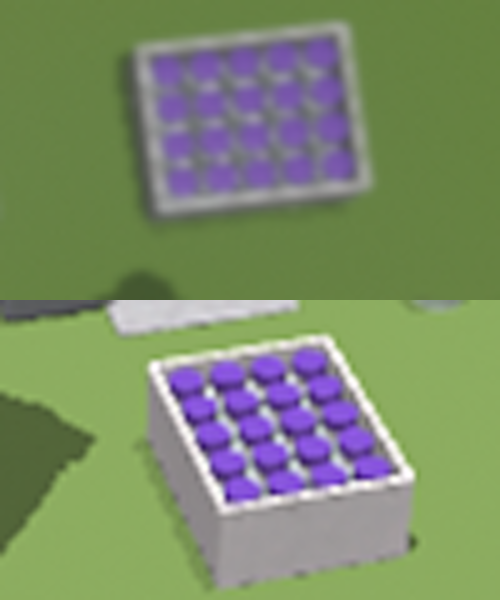

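Both views show the tray clear. Its top corners in the upper half are at (134,43), (347,22), (374,186) and (156,215).

```bash
cat >> tray.py <<'E'
def pose(c,roi=None,z=40):
    m=mask(c)
    if roi: k=np.zeros_like(m);x0,y0,x1,y1=roi;k[y0:y1,x0:x1]=1;m*=k
    m=cv2.morphologyEx(m,cv2.MORPH_CLOSE,np.ones((5,5)))
    n,l,st,ce=cv2.connectedComponentsWithStats(m)
    i=1+np.argmax(st[1:,4]);v,u=np.nonzero(l==i)
    X=np.array([W(c,a,b,z)[:2] for a,b in zip(u,v)])
    (cx,cy),(w_,h_),a=cv2.minAreaRect(((X-X.mean(0))*10).astype(np.float32))
    e=np.linalg.eigh(np.cov(X.T))[1][:,1];e*=np.sign(e[1])
    m0=X.mean(0);r=m0-G
    print('world',m0,'gate',r@gx,r@gy,'relang PCA',np.degrees(np.arctan2(-e[0],e[1]))-5.3,'rect',w_/10,h_/10,a,st[i])
E
python3 - <<'E'
from tray import *
np.set_printoptions(precision=1,suppress=True)
c=cap('top');s=cap('side')
pose(c,(300,130,380,195)); pose(s,(260,200,350,270))
T=[W(c,295+(x+.5)/5-.5,140+(y+.5)/5-.5,40)[:2] for x,y in[(134,43),(347,22),(374,186),(156,215)]]
T2=[W(s,250+(x+.5)/5-.5,210+(y+.5)/5-.5,40)[:2] for x,y in[(148,65),(333,37),(414,175),(218,215)]]
for T in (T,T2):
    T=np.array(T); r=T.mean(0)-G; print(T.mean(0),r@gx,r@gy,[np.linalg.norm(T[i]-T[i-1]) for i in range(4)])
d=T2[0]+T2[1]-T2[2]-T2[3];print(np.degrees(np.arctan2(-d[0],d[1]))-5.3)
# gate in side view: same
E
```

```text
world [ 600.5 -122.4] gate -9.008168660712496 -167.783275573412 relang PCA -3.3777682113771594 rect 64.83594970703125 84.59801635742187 5.422247409820557 [326 148  39  30 818]
world [ 597.9 -124.1] gate -11.753176532818706 -169.20347779829848 relang PCA 0.11382962014391573 rect 68.662451171875 88.29647827148438 5.292022228240967 [284 220  44  30 862]
[ 599.2 -120.6] -10.182834194385705 -165.9003580694616 [np.float64(84.60958693865184), np.float64(102.9671319080359), np.float64(80.88006103315541), np.float64(104.65800854797368)]
[ 599.2 -121.1] -10.208396870034814 -166.325227981286 [np.float64(101.01220635568905), np.float64(82.51234151251852), np.float64(96.66663966639871), np.float64(82.91305573791293)]
-0.7622184986018548
```

```bash
python3 -m creep '[[[1,0.1,-1,0,0,0],[2,0.15,-2,0,0,0],[3,0.25,-2,0,0,0],[4,0.32,-2,0,0,0],[4.6,0.36,-2,0,0,0],[5,0.4,-2,0,0,0],[5.15,0.4,-2,0,0,0],[5.3,0.42,-2,0,0,0],[5.4,0.43,-2,0,0,0],[5.5,0.44,-2,0,0,0],[5.6,0.44,-2,0,0,0],[5.7,0.45,-2,0,0,0],[5.8,0.45,-2,0,0,0],[5.88,0.46,-2,0,0,0],[5.88,0.46,-2,0,0,0],[5.88,0.46,-2,0,0,0]]]'
```

```text
time_s: 6.25
eef_pos: [556.9, -123.8, 81.5]
ee_rot: [0.0, 0.999, 0.047, 0.0]
force: [-0.3, -0.0, -0.2]
grip_width: 0.564
grip_force: 0.0
```

```bash
python3 -m creep '[[[-0.3,-0.03,0,0,0,0],[-1,-0.1,0,0,0,0],[-1.8,-0.2,0.5,0,0,0],[-2,-0.2,2,0,0,0],[-2,-0.2,3.5,0,0,1.4],[-1.5,-0.6,3.5,0,0,2.8],[-1,-1,3.5,0,0,4.2],[-0.5,-1.4,3.5,0,0,5.6],[0,-1.8,3.5,0,0,7],[0.5,-2.2,3.5,0,0,8.4],[1,-2.6,3.5,0,0,9.8],[1.5,-3,3.5,0,0,11.2],[2,-3.2,3.5,0,0,12.6],[2.4,-3.27,3.5,0,0,14],[2.4,-3.27,3.5,0,0,15.4],[2.4,-3.27,3.5,0,0,16.8],[2.4,-3.27,3.5,0,0,18],[2.4,-3.27,3.5,0,0,18],[2.4,-3.27,3.5,0,0,18]]]'
python3 - <<'E'
from tray import *
s=cap('side','s4.png');c=cap('top','t4.png')
pose(s,(260,200,360,270))
st=ctrl.sense();print(st['eef_pos'],st['ee_rot'],st['joints'])
i=cv2.imread('pics/t4.png')[120:220,280:400];j=cv2.imread('pics/s4.png')[190:290,240:360]
cv2.imwrite('pics/c4.png',np.hstack([cv2.resize(k,(400,333),interpolation=cv2.INTER_CUBIC) for k in (i,j)]))
E
```

```text
time_s: 7.83
eef_pos: [616.4, -205.6, 169.0]
ee_rot: [-0.0, 0.675, 0.738, 0.0]
force: [-0.8, 0.1, 0.3]
grip_width: 0.557
grip_force: 0.0
world [ 603.2954763  -129.35274646] gate -6.895515570827146 -174.9638267985461 relang PCA 20.424392206593886 rect 69.09320678710938 87.5708251953125 5.048350811004639 [288 221  44  29 631]
[ 616.51801545 -205.59152427  168.95132167] [ 5.07142788e-05  6.74371672e-01  7.38392067e-01 -1.10998189e-06] [-5.01789323e-01  7.05874789e-01  1.24495606e+00 -2.81084122e-05
  1.19066377e+00 -5.92348358e-01]
```

View pics/c4.png

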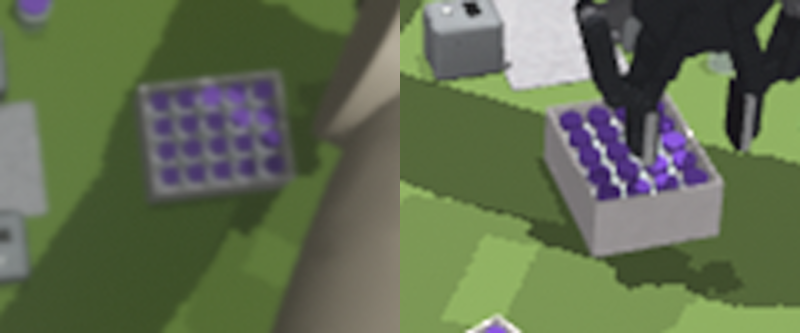

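The left half (top view) shows the tray clear, with corners near (138,87), (281,70), (295,183) and (152,202). The right half shows the hand above, behind the tray's near end.

Run:
```python
from tray import *
c=cap('top');s=cap('side')
for cc,S,o,L in ((c,10/3,(280,120),[(138,87),(281,70),(295,183),(152,202)]),(s,10/3,(240,190),[(146,106),(None,None),(321,181),(193,204)])):
    T=[W(cc,o[0]+(x+.5)/S-.5,o[1]+(y+.5)/S-.5,40)[:2]-G for x,y in L if x]
    T=np.array([[t@gx,t@gy] for t in T]); 
    print(T.round(1), T.mean(0).round(1) if len(T)==4 else (T[0]+T[1])/2)
st=np.array(ctrl.sense()['eef_pos'])[:2]-G;print(st@gx,st@gy)
```

```text
[[  38.  -114.1]
 [  38.8 -218.2]
 [ -44.6 -216.3]
 [ -47.  -113.2]] [  -3.7 -165.5]
[[ -40.9 -115. ]
 [  38.1 -213.7]
 [ -42.5 -214.8]] [  -1.40190302 -164.332839  ]
-0.6879045728365244 -252.07081211359565
```

```bash
python3 -m creep '[[[0,0,-1,0,0,0],[0,0,-2,0,0,0],[0,0,-3,0,0,0],[0,0,-3.5,0,0,0],[-0.04,0.4,-3.5,0,0,0],[-0.07,0.7,-3.5,0,0,0],[-0.08,0.9,-3.5,0,0,0],[-0.1,1.1,-3.5,0,0,0],[-0.12,1.3,-3.5,0,0,0],[-0.14,1.5,-3.5,0,0,0],[-0.16,1.7,-3.5,0,0,0],[-0.18,1.9,-3.5,0,0,0],[-0.2,2.1,-3.5,0,0,0],[-0.22,2.3,-3.5,0,0,0],[-0.24,2.5,-3.5,0,0,0],[-0.25,2.7,-3.5,0,0,0],[-0.27,2.9,-3.5,0,0,0],[-0.29,3.1,-3.5,0,0,0],[-0.31,3.3,-3.5,0,0,0],[-0.32,3.45,-3.5,0,0,0]]]'
```

```text
time_s: 9.7
eef_pos: [608.6, -118.6, 81.3]
ee_rot: [-0.0, 0.673, 0.739, -0.0]
force: [0.4, -1.7, 1.5]
grip_width: 0.558
grip_force: 1.4
```

```bash
python3 -m creep '[[[-0.02,0.2,0,0,0,0],[-0.04,0.4,0,0,0,0],[-0.06,0.6,0,0,0,0],[-0.07,0.7,0,0,0,0],[-0.07,0.7,0,0,0,0]]]'
python3 - <<'E'
from tray import *
s=cap('side','s5.png');c=cap('top','t5.png')
i=cv2.imread('pics/t5.png')[110:200,255:375];j=cv2.imread('pics/s5.png')[165:255,235:355]
cv2.imwrite('pics/c5.png',np.vstack([cv2.resize(k,(400,300),interpolation=cv2.INTER_CUBIC) for k in (i,j)]))
st=np.array(ctrl.sense()['eef_pos'])[:2]-G;print(st@gx,st@gy)
E
```

```text
time_s: 10.12
eef_pos: [606.7, -100.9, 81.2]
ee_rot: [-0.001, 0.673, 0.74, 0.0]
force: [0.0, 1.5, 0.2]
grip_width: 0.565
grip_force: 0.0
-0.8846227651251422 -147.40508122848584
```

View pics/c5.png

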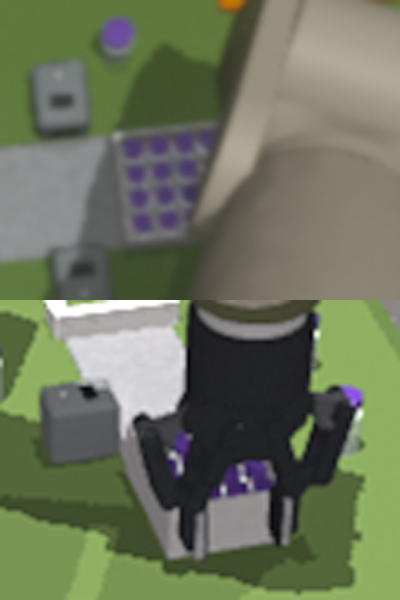

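The top view (upper half) shows the leading corners at (116,134) and (126,243), just short of the pillars, with the tray looking square. In the lower half both fingers are on its near end.

Run:
```python
from tray import *
c=cap('top');s=cap('side')
def g(c,o,x,y,z):
    t=W(c,o[0]+(x+.5)*.3-.5,o[1]+(y+.5)*.3-.5,z)[:2]-G;return np.round([t@gx,t@gy],1)
for p in [(116,134,40),(126,243,40),(214,124,40),(36,133,45),(88,127,45),(50,250,45),(106,245,45)]: print(p,g(c,(255,110),*p))
for p in [(122,445-300,40),(168,553-300,0)]: print('side',p,g(s,(235,165),*p))
# edge check: tray/ gate lateral profile from subpixel gradients in the top view
im=cv2.cvtColor(c['image'],cv2.COLOR_RGB2HSV)[...,1].astype(np.float32)
def prof(y,z):
    X=np.arange(-60,60.5,1);uv=np.array([np.mean([P(c,[*(G+x*gx+yy*gy),z]) for yy in (y-2,y,y+2)],0) for x in X],np.float32)
    return X,cv2.remap(im,uv[:,0],uv[:,1],cv2.INTER_LINEAR).ravel()
for y in(-95,-90):
  X,v=prof(y,40);print(y,dict((int(a),int(b)) for a,b in zip(X,v) if 30<abs(a)<52))
X,v=prof(0,0); print('film',dict((int(a),int(b)) for a,b in zip(X,v) if 30<abs(a)))
```

```text
(116, 134, 40) [ 36.5 -37.2]
(126, 243, 40) [-43.8 -34.9]
(214, 124, 40) [  35.9 -108.5]
(36, 133, 45) [42.6 20.6]
(88, 127, 45) [ 42.8 -17.2]
(50, 250, 45) [-43.6  20. ]
(106, 245, 45) [-44.4 -20.1]
side (122, 145, 40) [-52.6 -60.9]
side (168, 253, 0) [ -40.7 -129.5]
-95 {-51: 40, -50: 39, -49: 38, -48: 39, -47: 40, -46: 40, -45: 40, -44: 41, -43: 41, -42: 40, -41: 41, -40: 42, -39: 43, -38: 42, -37: 41, -36: 41, -35: 41, -34: 41, -33: 41, -32: 42, -31: 41, 31: 10, 32: 3, 33: 7, 34: 13, 35: 19, 36: 26, 37: 33, 38: 47, 39: 62, 40: 76, 41: 88, 42: 101, 43: 103, 44: 105, 45: 107, 46: 108, 47: 109, 48: 109, 49: 110, 50: 111, 51: 111}
-90 {-51: 58, -50: 54, -49: 49, -48: 45, -47: 43, -46: 40, -45: 40, -44: 39, -43: 39, -42: 39, -41: 39, -40: 39, -39: 38, -38: 39, -37: 39, -36: 40, -35: 40, -34: 41, -33: 40, -32: 40, -31: 40, 31: 42, 32: 26, 33: 16, 34: 16, 35: 16, 36: 24, 37: 35, 38: 47, 39: 62, 40: 76, 41: 88, 42: 101, 43: 109, 44: 109, 45: 109, 46: 109, 47: 110, 48: 110, 49: 109, 50: 109, 51: 110}
film {-60: 13, -59: 13, -58: 13, -57: 13, -56: 14, -55: 15, -54: 14, -53: 14, -52: 13, -51: 12, -50: 10, -49: 11, -48: 11, -47: 12, -46: 12, -45: 13, -44: 13, -43: 13, -42: 13, -41: 12, -40: 11, -39: 11, -38: 10, -37: 10, -36: 8, -35: 7, -34: 6, -33: 6, -32: 5, -31: 5, 31: 4, 32: 4, 33: 4, 34: 4, 35: 4, 36: 4, 37: 4, 38: 4, 39: 4, 40: 4, 41: 5, 42: 6, 43: 9, 44: 14, 45: 19, 46: 26, 47: 33, 48: 38, 49: 40, 50: 42, 51: 38, 52: 30, 53: 22, 54: 18, 55: 15, 56: 13, 57: 13, 58: 12, 59: 12, 60: 11}
```

The tray is 1–2 mm to the -x side of the gate's centre line. I'll add a slight +x drift while it is still short of the pillars, raise the hand 5 mm for more room, and push it into the gap.

```bash
python3 -m creep '[[[0.01,0.1,0.1,0,0,0],[0.02,0.25,0.2,0,0,0],[0.03,0.4,0.2,0,0,0],[0.02,0.55,0.2,0,0,0],[0,0.7,0.2,0,0,0],[-0.01,0.85,0.2,0,0,0],[-0.03,1,0.2,0,0,0],[-0.04,1.15,0.2,0,0,0],[-0.06,1.3,0.2,0,0,0],[-0.07,1.45,0.2,0,0,0],[-0.08,1.6,0.2,0,0,0],[-0.1,1.75,0.2,0,0,0],[-0.11,1.9,0.2,0,0,0],[-0.12,2,0.2,0,0,0]]]'
```

```text
time_s: 11.48
eef_pos: [604.0, -51.3, 86.4]
ee_rot: [0.0, 0.673, 0.739, 0.0]
force: [2.5, -3.0, 2.1]
grip_width: 0.558
grip_force: 1.9
```

```bash
python3 -m creep '[[[-0.02,0.2,0,0,0,0],[-0.04,0.4,0,0,0,0],[-0.06,0.6,0,0,0,0],[-0.07,0.8,0,0,0,0],[-0.09,1,0,0,0,0],[-0.11,1.2,0,0,0,0],[-0.13,1.4,0,0,0,0],[-0.15,1.6,0,0,0,0],[-0.17,1.8,0,0,0,0],[-0.19,2,0,0,0,0],[-0.2,2.2,0,0,0,0],[-0.22,2.4,0,0,0,0],[-0.24,2.6,0,0,0,0],[-0.26,2.8,0,0,0,0],[-0.28,3,0,0,0,0],[-0.3,3.2,0,0,0,0],[-0.31,3.4,0,0,0,0]]]'
python3 - <<'E'
from tray import *
s=cap('side','s6.png');c=cap('top','t6.png')
i=cv2.imread('pics/t6.png')[105:195,200:320];j=cv2.imread('pics/s6.png')[145:235,220:340]
cv2.imwrite('pics/c6.png',np.vstack([cv2.resize(k,(400,300),interpolation=cv2.INTER_CUBIC) for k in (i,j)]))
st=np.array(ctrl.sense()['eef_pos'])[:2]-G;print(st@gx,st@gy)
E
```

```text
time_s: 12.9
eef_pos: [596.0, 33.8, 86.3]
ee_rot: [-0.0, 0.673, 0.739, -0.0]
force: [-0.6, -3.8, 3.1]
grip_width: 0.562
grip_force: 1.6
0.6798429624177692 -11.25182062117472
```

View pics/c6.png

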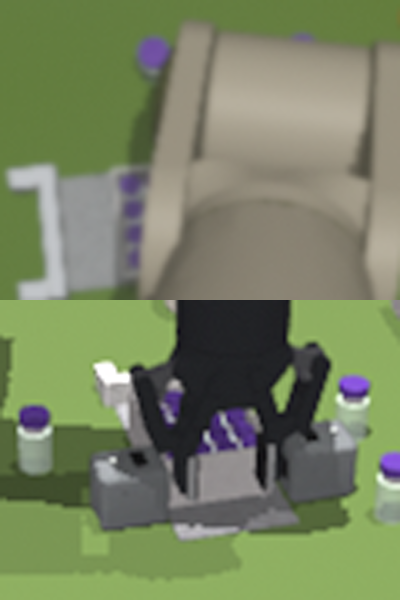

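The tray is through the gap and still square. Its leading edge is at (113,165–285) in the top crop, with the bar at (55,170–285). About 45 mm is left, and the vials haven't moved.

```bash
python3 -m creep '[[[-0.02,0.2,0,0,0,0],[-0.04,0.4,0,0,0,0],[-0.06,0.6,0,0,0,0],[-0.07,0.8,0,0,0,0],[-0.09,1,0,0,0,0],[-0.11,1.2,0,0,0,0],[-0.13,1.4,0,0,0,0],[-0.14,1.5,0,0,0,0],[-0.15,1.58,0,0,0,0],[-0.15,1.62,0,0,0,0]]]'
```

```text
time_s: 13.83
eef_pos: [592.4, 74.0, 86.4]
ee_rot: [-0.0, 0.673, 0.739, -0.0]
force: [-0.2, -1.5, -0.5]
grip_width: 0.562
grip_force: 0.8
```

```bash
python3 -m creep '[[[0,0.04,0,0,0,0],[-0.01,0.08,0,0,0,0],[-0.01,0.12,0,0,0,0],[-0.01,0.12,0,0,0,0]]]'
```

```text
time_s: 14.17
eef_pos: [592.2, 76.8, 86.4]
ee_rot: [-0.0, 0.673, 0.739, 0.0]
force: [0.9, -0.9, -0.8]
grip_width: 0.557
grip_force: 0.2
```

```bash
python3 -m creep '[[[0,0.04,0,0,0,0],[-0.01,0.08,0,0,0,0],[-0.01,0.08,0,0,0,0]]]'
```

```text
time_s: 14.42
eef_pos: [592.1, 78.7, 86.5]
ee_rot: [0.0, 0.673, 0.739, 0.0]
force: [0.8, -2.0, -0.8]
grip_width: 0.558
grip_force: 1.1
```

```bash
for k in 1; do python3 -m creep '[[[0,0.04,0,0,0,0],[-0.01,0.08,0,0,0,0],[-0.01,0.08,0,0,0,0]]]'; done
```

```text
time_s: 14.67
eef_pos: [592.2, 79.0, 86.7]
ee_rot: [0.001, 0.673, 0.74, -0.001]
force: [0.5, -12.4, -0.5]
grip_width: 0.563
grip_force: 6.4
```

```bash
python3 -m creep '[[[0,0.04,0,0,0,0],[-0.01,0.08,0,0,0,0],[-0.01,0.08,0,0,0,0]]]'
```

```text
time_s: 14.92
eef_pos: [592.2, 79.3, 86.9]
ee_rot: [0.002, 0.673, 0.74, -0.002]
force: [0.6, -22.0, 1.2]
grip_width: 0.562
grip_force: 11.7
```

The force rises firmly at 22 N, so the tray is against the bar. I'll back off and lift clear.

```bash
python3 -m creep '[[[0.02,-0.2,0,0,0,0],[0.05,-0.5,0,0,0,0],[0.07,-0.8,0,0,0,0],[0.07,-0.8,0.5,0,0,0],[0.07,-0.8,1.5,0,0,0],[0.07,-0.8,2.5,0,0,0],[0.07,-0.8,3.5,0,0,0],[-1,-2,4.5,0,0,0],[-2,-3,5,0,0,0],[-3,-4,5,0,0,0],[-4,-5,5,0,0,0],[-5,-6,5,0,0,0],[-5,-7,5,0,0,0],[-5,-8,5,0,0,0],[-5,-9,5,0,0,0],[-5,-9,5,0,0,0],[-5,-9,5,0,0,0]]]'
python3 - <<'E'
from tray import *
s=cap('side','s7.png');c=cap('top','t7.png')
pose(c,(210,120,290,185))
i=cv2.imread('pics/t7.png')[105:195,195:315];j=cv2.imread('pics/s7.png')[135:225,220:340]
cv2.imwrite('pics/c7.png',np.vstack([cv2.resize(k,(400,300),interpolation=cv2.INTER_CUBIC) for k in (i,j)]))
E
```

```text
time_s: 16.33
eef_pos: [466.4, -142.7, 212.1]
ee_rot: [0.0, 0.674, 0.739, 0.0]
force: [0.0, 0.2, 0.1]
grip_width: 0.563
grip_force: 0.0
world [586.98199265 139.17979254] gate 1.665254221997677 93.92754061212199 relang PCA -9.373106365327168 rect 64.54553833007813 83.25000610351563 5.255696773529053 [219 157  37  28 448]
```

View pics/c7.png

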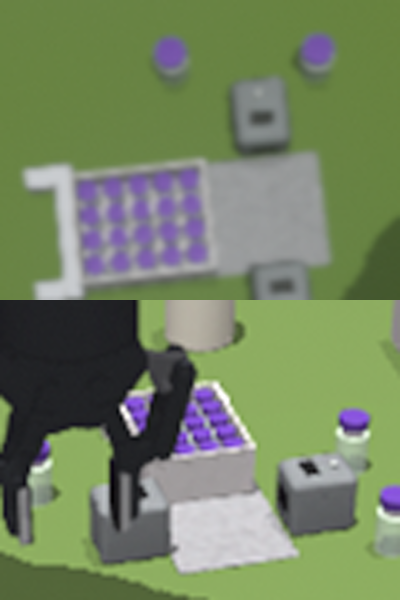

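The tray sits flush against the bar at (75,165–285), square (about 0° by its rectangle fit) and at about (+2,+94) in the gate frame. The vials haven't moved and the hand is clear, so I'm handing the job in.

```bash
python3 -c "
from rig import ctrl
print(ctrl.finish_job())"
```

```text
the job is handed in; nothing more can be done
None
```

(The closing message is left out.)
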